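# Sort the cut glass into its batch trays

## Robot

A 6-joint arm with a two-finger parallel gripper is mounted at the origin on the work surface. World frame = base frame: x ahead of the robot, y to its left, z up, the work surface at z = 0. Lengths are in m, angles in degrees, forces in N, time in s.
With the tool pointing down it reaches from about 0.275 to 0.825 m from the base axis. Payload 4.9 kg.
Tool frame: the origin (TCP) lies on the centre line of the jaws, within the pads' length; the fingertips stand 8 mm ahead of it and the grasp point (between the pads) lies 11 mm behind it; z points along the fingers, y is the line along which they close (so a half turn about z gives the same grasp; the last joint's range is limited). The gripper opens to 85 mm and grips with 20 to 120 N. Pads are 22 mm wide; open, the fingers measure 114 mm over their backs; the gripper's body (76 mm by 85 mm) begins 54 mm behind the grasp point. The pads swing forward as they close: fully open they stand 13 mm farther back than shut.
Start: joints at [65.764, 18.69, -11.035, 60.275, 0, 82.311], TCP at [0.157, 0.527, 0.239] pointing down, gripper open.
Joint ranges: [-152.03, 152.03], [-55.5, 102.48], [-74.3, 77.21], [-110.64, 120.58], [-84.22, 78.4], [-180, 180]. Speed limits (degrees/s): [147.25, 147.25, 180, 180, 180, 180].

## Interface

Orientations are given as [roll, pitch, yaw] about the fixed x, y, z axes, in that order (R = Rz(yaw) Ry(pitch) Rx(roll)).
In Python, from bench import manip gives the robot as it stands.
- The arm moves only by the tool drive_tool, never from a script. Its argument "steps" is a list of rows, each an object with "fingers": the closure, from -1 (fully open) to 1 (shut); "travel": the shift along the tool's x, y, z in units of 40 mm (1.0 is 40 mm), a list of three; "dr": the turn, a rotation vector about the tool's x, y, z in degrees, a list of three. A call has 1 to 10 rows; each row shifts and turns the commanded pose from where the row before left it, along the tool's axes as they then stand; what a row does not reach is not made up. A row lasts 1/8 s, in which the tool goes at most 62.5 mm and 10.7 degrees, less where a joint would pass 70% of its speed; a pose out of reach is approached as far as the arm can. A call is refused whole if a number of a shift passes 1 or a number of a turn 10.7, either way. A call with a gripper value outside its range is refused whole. The fingers move at their own pace and stop on an object; the grip force is fixed at half the most. Time passes only in rows, so rows that do not move let the fingers close. It gives the time, the measured TCP pose, the force, the opening and the grip force at its end, in the units of the state.
- manip.state(): the state, without advancing time (a new reading comes with each control period).
- manip.grab_frame(name): name is "scene" or "top" or "wrist"; returns a dict with "img" (420x560x3 uint8, red, green, blue), "depth" (420x560 float32, m along the optical axis (not along the pixel's ray), 0 where there is no reading), "K" (3x3 intrinsics, pixels), "position" and "orientation" of the camera in the world. Camera axes: x right, y down, z forward; pixel columns grow to the right and rows downward; lengths in m; the calibration is good to about 2 mm. A picture is of the moment at which its call begins.
- manip.job_done(): hands the job in; it is judged then, once.
Trained networks look in the newest picture that a camera, given by its name, has taken for a name from the list of things; names that differ only in an ending like _2 or _b are one class to them, and where a whole thing is asked for, a point or a joint stands for the part that bears it (a point fixed in the world has none). Each returns a list of dicts, best first, with "p" (0 to 1); they miss things now and then, are a little off and sometimes report something else, mostly with a low value. They report only what shows in the picture. A call takes as long as a camera call.
- manip.find_in(camera, name): "box" ([left, top, width, height] in pixels, round what is visible of it).
The state is a dict: "t": time; "joints": joint angles; "dq": joint speeds; "joint_torque": joint torques, N m; "position": TCP position; "eef_rot": TCP orientation; "ft_force": force on the tool from outside, world axes, zero at the start; "ft_torque": the same for the moment, N m; "finger_gap": finger opening in m; "finger_force": force on a finger pad.
Only numpy, scipy, OpenCV 4.12 (cv2) and the standard library are available. Lean on these libraries where they do the work, as an engineer would, in place of code of your own. Each camera call takes 0.05 s, during which the arm holds its last target. There are 200 camera calls.

## Task

Four freshly cut amber glass pieces stand mixed on the bench in front of you: two tall tumblers, a round candle globe and a square dish. Sort them into the three wooden batch trays behind them: stand each one upright in a free compartment of the tray that already holds a piece of its own kind. It is glass, so set each piece down gently without dropping it or tipping it over, and do not disturb the pieces that are already in the trays.

Things in the scene. Friction and masses are not known exactly. Their poses are not given: they have to be found in the camera images.
- tumbler_a: Loose clear amber glass tumbler with cuts up its side, round, open top, 92 mm tall, 51 mm across the base widening evenly to 56 mm at the rim, wall 4 mm, 190 g. Origin: centre of the base; z up its axis. Stands upright on the bench, any yaw.
- tumbler_b: The second loose tumbler, exactly like tumbler_a (92 mm tall, 51 to 56 mm across).
- globe: Loose squat round amber glass candle globe with curved cuts, 58 mm tall, widest (60 mm) from 24 to 36 mm up, 38 mm across the base, 36 mm across the open mouth, 160 g. Origin: centre of the base; z up its axis. Stands upright on the bench, any yaw.
- dish: Loose low square amber glass dish with crossed cuts on its straight sides, 54 by 54 mm, 40 mm tall, open top, wall 8 mm, 170 g. Origin: centre of the base; x and y square to its sides, z up. Stands upright on the bench, at any yaw.
- tumbler_tray: Shallow plywood tray, fixed, 92 (x) by 252 (y) by 18 mm, walls 6 mm, black rubber floor at z 6 mm; two dividers (6 mm thick, top at z 16 mm) make three compartments, each 80 (x) by 76 (y) mm, centred at y -82, 0 and +82 mm. Origin: centre of the underside; x across, y along, z up. Holds a tumbler in its middle compartment; both end ones are free.
- globe_tray: Tray exactly like tumbler_tray. This one holds a candle globe in its +y end compartment; the middle and -y ones are free.
- dish_tray: Tray exactly like tumbler_tray. This one holds a square dish in its -y end compartment; the middle and +y ones are free.
- tumbler_in_tray: The tumbler already standing in the middle of tumbler_tray, loose, same shape as tumbler_a.
- globe_in_tray: The candle globe already standing in globe_tray, loose, same shape as globe.
- dish_in_tray: The square dish already standing in dish_tray, loose, same shape as dish, roughly square to the tray.

How it is judged (in metres and radians):
At the end, for the whole second after the job is handed in: Tumblers, globe and dish stand in the tray of their kind: base on its floor (2 to 10 mm above its underside), centre within 28 mm of its long centre line and 112 mm of its middle, upright within 0.1 rad, under 20 mm/s; so do the three pieces that were there before (x of tumbler_a in the frame of tumbler_tray between -0.028 and 0.028 m and y of tumbler_a in the frame of tumbler_tray between -0.112 and 0.112 m and z of tumbler_a in the frame of tumbler_tray between 0.002 and 0.01 m and angle between each of tumbler_a, tumbler_b, globe, dish, tumbler_in_tray, globe_in_tray, dish_in_tray's own z axis and vertical below 0.1 rad and linear speed of each of tumbler_a, tumbler_b, globe, dish, tumbler_in_tray, globe_in_tray, dish_in_tray below 0.02 m/s and x of tumbler_b in the frame of tumbler_tray between -0.028 and 0.028 m and y of tumbler_b in the frame of tumbler_tray between -0.112 and 0.112 m and z of tumbler_b in the frame of tumbler_tray between 0.002 and 0.01 m and x of globe in the frame of globe_tray between -0.028 and 0.028 m and y of globe in the frame of globe_tray between -0.112 and 0.112 m and z of globe in the frame of globe_tray between 0.002 and 0.01 m and x of dish in the frame of dish_tray between -0.028 and 0.028 m and y of dish in the frame of dish_tray between -0.112 and 0.112 m and z of dish in the frame of dish_tray between 0.002 and 0.01 m and x of tumbler_in_tray in the frame of tumbler_tray between -0.028 and 0.028 m and y of tumbler_in_tray in the frame of tumbler_tray between -0.112 and 0.112 m and z of tumbler_in_tray in the frame of tumbler_tray between 0.002 and 0.01 m and x of globe_in_tray in the frame of globe_tray between -0.028 and 0.028 m and y of globe_in_tray in the frame of globe_tray between -0.112 and 0.112 m and z of globe_in_tray in the frame of globe_tray between 0.002 and 0.01 m and x of dish_in_tray in the frame of dish_tray between -0.028 and 0.028 m and y of dish_in_tray in the frame of dish_tray between -0.112 and 0.112 m and z of dish_in_tray in the frame of dish_tray between 0.002 and 0.01 m); the robot touches nothing.
It fails at once if a glass piece (loose or already in a tray) is tipped past 35 degrees or knocked over (angle between any of tumbler_a, tumbler_b, globe, dish, tumbler_in_tray, globe_in_tray, dish_in_tray's own z axis and vertical above 0.61 rad).
It fails at once if a glass piece is dropped or thrown: it moves faster than 0.65 m/s (a free fall of about 20 mm) with the fingers off it ((linear speed of tumbler_a above 0.65 m/s and contact force between the fingers and tumbler_a below 0.01 N) or (linear speed of tumbler_b above 0.65 m/s and contact force between the fingers and tumbler_b below 0.01 N) or (linear speed of globe above 0.65 m/s and contact force between the fingers and globe below 0.01 N) or (linear speed of dish above 0.65 m/s and contact force between the fingers and dish below 0.01 N) or (linear speed of tumbler_in_tray above 0.65 m/s and contact force between the fingers and tumbler_in_tray below 0.01 N) or (linear speed of globe_in_tray above 0.65 m/s and contact force between the fingers and globe_in_tray below 0.01 N) or (linear speed of dish_in_tray above 0.65 m/s and contact force between the fingers and dish_in_tray below 0.01 N)).
It fails at once if a piece that was already in a tray is moved more than 20 mm (distance of any of tumbler_in_tray, globe_in_tray, dish_in_tray from where it was at the start of the episode above 0.02 m).
It also fails if it takes over 96 s, if anything falls off the work surface, if the arm or the gripper's body presses on something with over 40 N, if the wrist force passes 120 N, or if a joint passes its speed limit or range.

## Working session

There is one attempt and no reset: what is moved stays moved. The work goes in short steps, Python scripts to look and compute and a tool call to move; the robot and the scene stay as the last step left them, time stands still between calls to the robot, and variables do not carry over. Pictures are saved under pics/ and viewed, at most 14 in all, crops included, and the job is handed in when it is done.

Besides the shell and the picture viewer there is one more tool, called after "Call:" by a JSON object that holds its "api" and its "payload". drive_tool: Moves the arm, as the interface text tells. Its arguments: {"type":"object","properties":{"steps":{"type":"array"}},"required":["steps"]}

```bash
mkdir -p pics
cat > h.py <<'E'
from bench import manip
import numpy as np, cv2
from scipy.spatial.transform import Rotation as R
def rot(o):
    o=np.array(o,float)
    if o.shape==(3,3): return o
    if o.size==4: return R.from_quat(o).as_matrix()
    return R.from_euler('xyz',o,degrees=True).as_matrix()
def cloud(f):
    d=f['depth'];K=f['K'];v,u=np.mgrid[:d.shape[0],:d.shape[1]]
    p=np.stack([(u-K[0,2])/K[0,0]*d,(v-K[1,2])/K[1,1]*d,d],-1)
    return p@rot(f['orientation']).T+np.array(f['position'])
def onplane(f,u,v,z):
    K=f['K'];r=rot(f['orientation'])@np.array([(u-K[0,2])/K[0,0],(v-K[1,2])/K[1,1],1]);c=np.array(f['position'])
    return c+r*(z-c[2])/r[2]
E
python3 - <<'E'
from h import *
for c in ['top','scene','wrist']:
    f=manip.grab_frame(c);cv2.imwrite(f'pics/{c}0.png',f['img'][...,::-1]);np.save(f'{c}0.npy',f,allow_pickle=True)
    print(c,f['position'],f['orientation'],f['K'].tolist() if hasattr(f['K'],'tolist') else f['K'])
    if c!='wrist':
        for n in ['tumbler_a','globe','dish','tumbler_tray']:
            print(n,[(np.round(x['box']).tolist(),round(x['p'],2)) for x in manip.find_in(c,n)])
s=manip.state();print(s)
E
```

```text
top [ 0.45392189 -0.01665456  1.02080177] [-176.86117497   -0.50403505  -89.0668157 ] [[392.63105408583675, 0.0, 290.5743651653051], [0.0, 392.63105408583675, 201.07624792589755], [0.0, 0.0, 1.0]]
tumbler_a [([380.0, 216.0, 32.0, 22.0], 0.83), ([236.0, 214.0, 27.0, 17.0], 0.68)]
globe [([151.0, 217.0, 26.0, 22.0], 0.89), ([414.0, 151.0, 26.0, 26.0], 0.5)]
dish [([310.0, 219.0, 27.0, 29.0], 0.87), ([236.0, 214.0, 28.0, 19.0], 0.66)]
tumbler_tray [([121.0, 147.0, 106.0, 45.0], 0.85), ([153.0, 215.0, 24.0, 22.0], 0.35)]
scene [1.02535577 0.44108459 0.67114945] [-133.17751747   -1.07352166  133.864576  ] [[390.6092283516956, 0.0, 282.51675046658943], [0.0, 390.6092283516956, 210.90240573044457], [0.0, 0.0, 1.0]]
tumbler_a [([325.0, 188.0, 26.0, 46.0], 0.91), ([218.0, 132.0, 28.0, 36.0], 0.6)]
globe [([406.0, 250.0, 28.0, 27.0], 0.72), ([360.0, 267.0, 33.0, 59.0], 0.4)]
dish [([271.0, 164.0, 32.0, 31.0], 0.79)]
tumbler_tray [([313.0, 261.0, 129.0, 112.0], 0.57)]
wrist [0.07535926 0.55001204 0.37336767] [ 1.60874014e+02 -2.52219693e-02  7.35138688e+01] [[296.5136897365212, 0.0, 274.05783952362606], [0.0, 296.5136897365212, 209.24768983058993], [0.0, 0.0, 1.0]]
{'t': 0.55, 'joints': array([ 6.57651576e+01,  1.86886527e+01, -1.10352327e+01,  6.02749076e+01,
        2.99818097e-04,  8.23114807e+01]), 'dq': array([-0.09149681,  0.00306024, -0.05634386, -0.09133367, -0.00996116,
        0.01923972]), 'joint_torque': array([-7.49401734e-04, -4.43026471e+01,  2.62596971e+01,  2.03570627e-03,
       -1.26758046e-04,  8.60254747e-07]), 'position': array([0.15662513, 0.52724775, 0.23929211]), 'eef_rot': array([ 1.79998764e+02, -1.35640590e-04,  1.63453677e+02]), 'ft_force': array([ 0.97592286, -0.11017448,  0.083694  ]), 'ft_torque': array([-0.01196567, -0.01570317,  0.00377206]), 'finger_force': 0.0, 'finger_gap': 0.08529526148028481}
```

Run:
```python
import cv2
a=cv2.imread('pics/top0.png')[120:270,90:490];cv2.imwrite('pics/topc.png',cv2.resize(a,None,fx=2,fy=2,interpolation=cv2.INTER_CUBIC))
```

```text
(no output)
```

View pics/topc.png

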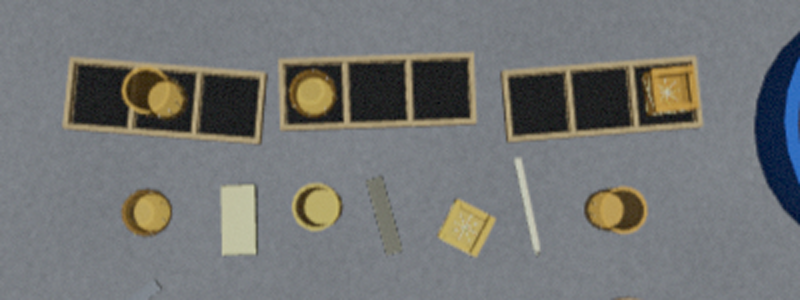

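View pics/scene0.png

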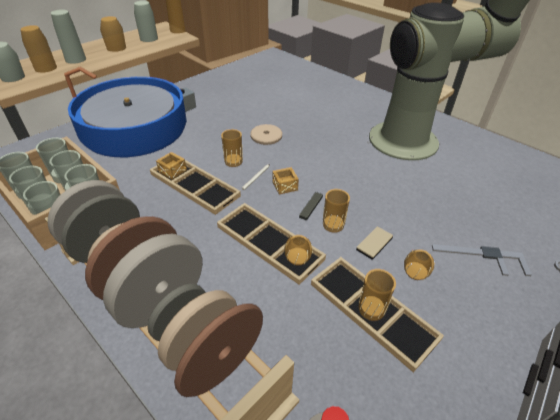

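The top view (crop: px = 90+u/2, 120+v/2) shows, left to right (+y to −y): the tumbler tray, globe tray and dish tray. Loose pieces at full-image pixels: globe (163,226), tumbler (248,223), dish (323,234) and tumbler (398,225). The scene view agrees.

Run:
```python
from h import *
T=np.load('top0.npy',allow_pickle=True).item();S=np.load('scene0.npy',allow_pickle=True).item()
P=cloud(T);z=P[...,2]
print('bench z',np.nanmedian(z[240:260,300:350]), 'zero frac',(T['depth']==0).mean())
for n,(u,v) in dict(globe=(163,226),tA=(248,223),dish=(323,234),tB=(400,225)).items():
    w=z[v-16:v+17,u-18:u+19]; print(n,'max z',np.percentile(w[T['depth'][v-16:v+17,u-18:u+19]>0],[50,90,97,100]).round(3))
    m=np.zeros(z.shape,bool);m[v-16:v+17,u-18:u+19]=1
    q=P[m&(z>.015)&(T['depth']>0)]
    if len(q):print('  n',len(q),'mid',((q.min(0)+q.max(0))/2).round(4),'ext',np.ptp(q,axis=0).round(3))
# trays: minAreaRect of wood+black mask
hsv=cv2.cvtColor(T['img'],cv2.COLOR_RGB2HSV)
for n,(u0,v0,u1,v1) in dict(tum=(118,144,227,195),glo=(226,143,331,187),dis=(338,145,445,195)).items():
    c=T['img'][v0:v1,u0:u1].astype(int)
    m=((c[...,0]-c[...,2]>12)|(c.sum(-1)<200)).astype(np.uint8)
    m=cv2.morphologyEx(m,cv2.MORPH_OPEN,np.ones((3,3)))
    k=max(cv2.findContours(m,cv2.RETR_EXTERNAL,cv2.CHAIN_APPROX_NONE)[0],key=cv2.contourArea)
    w=np.array([onplane(T,p[0,0]+u0,p[0,1]+v0,.018)[:2] for p in k],np.float32)
    (cx,cy),(a,b),an=cv2.minAreaRect(w)
    print(n,'c',round(cx,4),round(cy,4),'size',round(a,3),round(b,3),an)
```

```text
bench z -0.0003325098154366435 zero frac 0.003915816326530612
globe max z [0.001 0.054 0.058 0.062]
  n 399 mid [0.4394 0.2931 0.0388] ext [0.058 0.056 0.047]
tA max z [0.001 0.087 0.092 0.097]
  n 246 mid [0.4503 0.0769 0.0558] ext [0.054 0.055 0.082]
dish max z [0.001 0.039 0.041 0.045]
  n 282 mid [ 0.4271 -0.1065  0.0303] ext [0.069 0.07  0.03 ]
tB max z [0.003 0.089 0.092 0.097]
  n 464 mid [ 0.4525 -0.2873  0.056 ] ext [0.054 0.056 0.082]
tum c 0.5846 0.2803 size 0.255 0.094 86.55814361572266
glo c 0.601 0.0085 size 0.095 0.253 2.95815372467041
dis c 0.5963 -0.2806 size 0.095 0.255 5.447131156921387
```

Run:
```python
from h import *
T=np.load('top0.npy',allow_pickle=True).item();S=np.load('scene0.npy',allow_pickle=True).item()
def circ(p):
    A=np.c_[2*p,np.ones(len(p))];s=np.linalg.lstsq(A,(p**2).sum(1),rcond=None)[0];return s[:2],np.sqrt(s[2]+s[:2]@s[:2])
ob=dict(globe=(.4394,.2931,.06),tA=(.4503,.0769,.094),dish=(.4271,-.1065,.04),tB=(.4525,-.2873,.094))
for nm,F in (('top',T),('scene',S)):
    P=cloud(F);ok=F['depth']>0
    for n,(x,y,h) in ob.items():
        m=ok&(np.hypot(P[...,0]-x,P[...,1]-y)<.05)&(P[...,2]>.012)&(P[...,2]<.12);q=P[m]
        top=np.percentile(q[:,2],97)
        r=q[q[:,2]>.025]
        (c),(w),a=cv2.minAreaRect(r[:,:2].astype(np.float32))
        print(nm,n,len(q),'top',top.round(4),'bbox mid',((np.percentile(q,2,0)+np.percentile(q,98,0))/2).round(4),'rect',np.round(c,4),np.round(w,3),round(a,1))
    # trays: rim points from depth+wood colour
    for n,(x,y) in dict(tum=(.5846,.2803),glo=(.601,.0085),dis=(.5963,-.2806)).items():
        g=F['img'].astype(int)
        m=ok&(abs(P[...,0]-x)<.068)&(abs(P[...,1]-y)<.137)&(P[...,2]<.025)&(P[...,2]>-.01)&((g[...,0]-g[...,2]>20)|(g.sum(-1)<150))
        m=cv2.morphologyEx(m.astype(np.uint8),cv2.MORPH_OPEN,np.ones((2,2)))>0
        q=P[m]
        _,_,vt=np.linalg.svd(q[:,:2]-q[:,:2].mean(0),full_matrices=False);d=vt[0]*np.sign(vt[0][1])
        c,w,a=cv2.minAreaRect(q[:,:2].astype(np.float32))
        b=cv2.boxPoints((c,w,a));e=b[1]-b[0];e2=b[2]-b[1];e=e if np.hypot(*e)>np.hypot(*e2) else e2;e=e*np.sign(e[1])
        print(nm,n,len(q),'c',np.round(c,4),np.round(w,3),'yaw box',np.degrees(np.arctan2(-e[0],e[1])).round(2),'pca',np.degrees(np.arctan2(-d[0],d[1])).round(2),'rim z',np.percentile(q[:,2],90).round(4))
```

```text
top globe 407 top 0.0591 bbox mid [0.4403 0.292  0.0375] rect [0.4399 0.2923] [0.058 0.055] 7.6
top tA 329 top 0.0932 bbox mid [0.4506 0.0763 0.0527] rect [0.4505 0.0767] [0.054 0.054] 46.1
top dish 306 top 0.0425 bbox mid [ 0.4276 -0.1054  0.0276] rect [ 0.4269 -0.1058] [0.055 0.055] 64.4
top tB 519 top 0.0936 bbox mid [ 0.4526 -0.286   0.0532] rect [ 0.4523 -0.2869] [0.055 0.054] 24.6
top tum 2967 c [0.5639 0.1887] [0.447 0.129] yaw box -12.03 pca -4.41 rim z 0.0178
top glo 3077 c [0.5498 0.0019] [0.194 0.255] yaw box 3.44 pca 2.72 rim z 0.0175
top dis 3078 c [ 0.5737 -0.2086] [0.132 0.433] yaw box 15.0 pca 6.7 rim z 0.0183
scene globe 733 top 0.0593 bbox mid [0.442  0.2947 0.0382] rect [0.4434 0.2933] [0.056 0.056] 55.5
scene tA 885 top 0.0936 bbox mid [0.4522 0.077  0.0547] rect [0.4516 0.076 ] [0.056 0.055] 41.9
scene dish 494 top 0.043 bbox mid [ 0.4305 -0.1074  0.0282] rect [ 0.4275 -0.1081] [0.06  0.056] 62.6
scene tB 656 top 0.0945 bbox mid [ 0.454  -0.2875  0.0552] rect [ 0.4532 -0.2884] [0.058 0.055] 59.6
scene tum 4890 c [0.7791 0.2954] [0.51 0.26] yaw box -86.36 pca -5.13 rim z 0.0185
scene glo 3125 c [0.7296 0.2064] [0.72  0.228] yaw box -33.97 pca -9.29 rim z 0.0189
scene dis 2115 c [0.7425 0.0559] [0.934 0.205] yaw box -23.91 pca -2.4 rim z 0.0195
```

Call:
{"api": "drive_tool", "payload": {"steps": [{"fingers":-1,"travel":[0,0,0],"dr":[0,0,10.5]},{"fingers":-1,"travel":[0,0,0],"dr":[0,0,10.5]},{"fingers":-1,"travel":[0,0,0],"dr":[0,0,10.5]},{"fingers":-1,"travel":[0,0,0],"dr":[0,0,10.5]},{"fingers":-1,"travel":[0,0,0],"dr":[0,0,10.5]},{"fingers":-1,"travel":[0,0,0],"dr":[0,0,10.5]},{"fingers":-1,"travel":[0,0,0],"dr":[0,0,10.45]}]}}

```text
t: 1.42
position: [0.1566, 0.5272, 0.2393]
eef_rot: [180.0, -0.0, 89.7]
ft_force: [-0.2, 0.5, -0.4]
finger_gap: 0.0856
finger_force: 0.0
```

Call:
{"api": "drive_tool", "payload": {"steps": [{"fingers":-1,"travel":[-0.73,0.89,0],"dr":[0,0,0]},{"fingers":-1,"travel":[-0.73,0.89,0],"dr":[0,0,0]},{"fingers":-1,"travel":[-0.73,0.89,0],"dr":[0,0,0]},{"fingers":-1,"travel":[-0.73,0.89,0],"dr":[0,0,0]},{"fingers":-1,"travel":[-0.73,0.89,0],"dr":[0,0,0]},{"fingers":-1,"travel":[-0.73,0.89,0],"dr":[0,0,0]},{"fingers":-1,"travel":[-0.73,0.89,0],"dr":[0,0,0]},{"fingers":-1,"travel":[-0.73,0.89,0],"dr":[0,0,0]},{"fingers":-1,"travel":[0,0,0],"dr":[0,0,0]}]}}

```text
t: 2.55
position: [0.4437, 0.2919, 0.2392]
eef_rot: [180.0, 0.0, 89.7]
ft_force: [0.2, 0.8, 0.3]
finger_gap: 0.0853
finger_force: 0.0
```

```bash
cat >> h.py <<'E'
def look(tag,obs,save=False):
    f=manip.grab_frame('wrist');P=cloud(f);ok=f['depth']>0
    if save: cv2.imwrite(f'pics/{tag}.png',f['img'][...,::-1])
    for n,(x,y) in obs.items():
        m=ok&(np.hypot(P[...,0]-x,P[...,1]-y)<.048)&(P[...,2]>.02)&(P[...,2]<.12)
        q=P[m]
        if len(q)<50: print(n,'few',len(q));continue
        c,w,a=cv2.minAreaRect(q[:,:2].astype(np.float32))
        print(n,len(q),'top',np.percentile(q[:,2],97).round(4),'rect',np.round(c,4),np.round(w,3),round(a,1),'mid',((q.min(0)+q.max(0))/2)[:2].round(4))
    print(manip.state()['position'].round(4))
E
python3 -c "
from h import *
look('w1',dict(globe=(.441,.293)),True)"
```

```text
globe 1641 top 0.0584 rect [0.4407 0.2961] [0.059 0.056] 6.1 mid [0.4409 0.2964]
[0.4422 0.2928 0.2392]
```

View pics/w1.png

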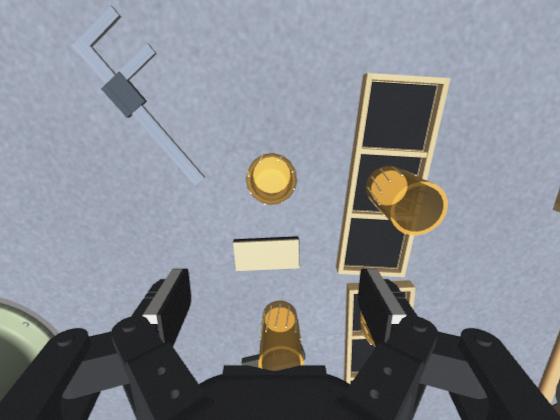

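The wrist view shows the globe at (272,178), upright and clear between the fingers. Its height of 58 mm matches and all views agree within 3 mm, so I'm descending.

Call:
{"api": "drive_tool", "payload": {"steps": [{"fingers":-1,"travel":[0.03,-0.03,1],"dr":[0,0,0]},{"fingers":-1,"travel":[0,0,1],"dr":[0,0,0]},{"fingers":-1,"travel":[0,0,1],"dr":[0,0,0]},{"fingers":-1,"travel":[0,0,1],"dr":[0,0,0]},{"fingers":-1,"travel":[0,0,0.8],"dr":[0,0,0]},{"fingers":-1,"travel":[0,0,0.55],"dr":[0,0,0]},{"fingers":-0.2,"travel":[0,0,0],"dr":[0,0,0]},{"fingers":0.5,"travel":[0,0,0],"dr":[0,0,0]},{"fingers":1,"travel":[0,0,0],"dr":[0,0,0]},{"fingers":1,"travel":[0,0,0],"dr":[0,0,0]}]}}

```text
t: 3.85
position: [0.4407, 0.2954, 0.0262]
eef_rot: [179.9, -0.1, 90.0]
ft_force: [-1.5, 0.5, 2.9]
finger_gap: 0.0571
finger_force: 64.5
```

Call:
{"api": "drive_tool", "payload": {"steps": [{"fingers":1,"travel":[0,0,0],"dr":[0,0,0]},{"fingers":1,"travel":[0,0,0],"dr":[0,0,0]},{"fingers":1,"travel":[0,0,-0.2],"dr":[0,0,0]},{"fingers":1,"travel":[0,0,-0.3],"dr":[0,0,0]}]}}

```text
t: 4.35
position: [0.4398, 0.2945, 0.0455]
eef_rot: [-179.9, 0.0, 90.0]
ft_force: [0.0, 0.2, -2.8]
finger_gap: 0.057
finger_force: 64.4
```

Call:
{"api": "drive_tool", "payload": {"steps": [{"fingers":1,"travel":[0,0,-0.8],"dr":[0,0,0]},{"fingers":1,"travel":[0,0,-0.9],"dr":[0,0,0]},{"fingers":1,"travel":[0,0,-0.8],"dr":[0,0,0]},{"fingers":1,"travel":[-0.4,0.2,0],"dr":[0,0,0]},{"fingers":1,"travel":[-0.8,0.35,0],"dr":[0,0,0]},{"fingers":1,"travel":[-1,0.45,0],"dr":[0,0,0]},{"fingers":1,"travel":[-1,0.45,0],"dr":[0,0,0]},{"fingers":1,"travel":[-1,0.45,0],"dr":[0,0,0]},{"fingers":1,"travel":[-1,0.45,0],"dr":[0,0,-3]},{"fingers":1,"travel":[-1,0.45,0],"dr":[0,0,0]}]}}

```text
t: 5.6
position: [0.5538, 0.0455, 0.1441]
eef_rot: [-179.9, 0.0, 93.0]
ft_force: [0.6, 0.2, -1.0]
finger_gap: 0.0573
finger_force: 64.6
```

Call:
{"api": "drive_tool", "payload": {"steps": [{"fingers":1,"travel":[-1,0.45,0],"dr":[0,0,0]},{"fingers":1,"travel":[-1,0.4,0],"dr":[0,0,0]},{"fingers":1,"travel":[-0.6,0.2,0],"dr":[0,0,0]},{"fingers":1,"travel":[0,0,0],"dr":[0,0,0]},{"fingers":1,"travel":[0,0,0],"dr":[0,0,0]}]}}

```text
t: 6.22
position: [0.6007, -0.053, 0.1447]
eef_rot: [-179.9, -0.1, 93.0]
ft_force: [-0.9, -0.9, -0.9]
finger_gap: 0.0567
finger_force: 64.6
```

Run:
```python
from h import *
s=manip.state();print(s['position'].round(4),s['eef_rot'].round(1),s['finger_gap'])
f=manip.grab_frame('wrist');cv2.imwrite('pics/w2.png',f['img'][...,::-1])
```

```text
[ 0.6007 -0.053   0.1447] [-1.799e+02 -1.000e-01  9.300e+01] 0.056698757294383915
```

View pics/w2.png

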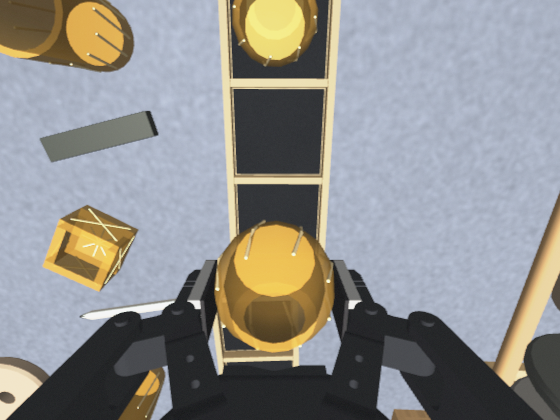

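The wrist view shows the globe held upright over the globe tray's −y compartment, which lies just below it. The tray axis runs straight down the image.

Call:
{"api": "drive_tool", "payload": {"steps": [{"fingers":1,"travel":[-0.5,0.08,0],"dr":[0,0,0]},{"fingers":1,"travel":[0,0,0.8],"dr":[0,0,0]},{"fingers":1,"travel":[0,0,0.9],"dr":[0,0,0]},{"fingers":1,"travel":[0,0,0.6],"dr":[0,0,0]},{"fingers":1,"travel":[0,0,0.25],"dr":[0,0,0]},{"fingers":1,"travel":[0,0,0.1],"dr":[0,0,0]},{"fingers":1,"travel":[0,0,0.05],"dr":[0,0,0]},{"fingers":1,"travel":[0,0,0.05],"dr":[0,0,0]},{"fingers":1,"travel":[0,0,0.0],"dr":[0,0,0]}]}}

```text
t: 7.4
position: [0.6063, -0.0737, 0.0358]
eef_rot: [180.0, 0.0, 93.0]
ft_force: [-0.8, -1.0, -1.9]
finger_gap: 0.0569
finger_force: 64.6
```

Call:
{"api": "drive_tool", "payload": {"steps": [{"fingers":1,"travel":[0,0,0.05],"dr":[0,0,0]},{"fingers":1,"travel":[0,0,0.03],"dr":[0,0,0]},{"fingers":1,"travel":[0,0,0.0],"dr":[0,0,0]}]}}

```text
t: 7.78
position: [0.606, -0.0736, 0.0322]
eef_rot: [180.0, 0.0, 93.0]
ft_force: [-1.1, -0.1, -0.6]
finger_gap: 0.0568
finger_force: 64.8
```

Call:
{"api": "drive_tool", "payload": {"steps": [{"fingers":1,"travel":[0,0,0.03],"dr":[0,0,0]},{"fingers":1,"travel":[0,0,0.0],"dr":[0,0,0]}]}}

```text
t: 8.02
position: [0.606, -0.0736, 0.0322]
eef_rot: [180.0, 0.0, 93.0]
ft_force: [-3.3, 1.0, 8.7]
finger_gap: 0.0567
finger_force: 65.9
```

Call:
{"api": "drive_tool", "payload": {"steps": [{"fingers":0.0,"travel":[0,0,0],"dr":[0,0,0]},{"fingers":-0.5,"travel":[0,0,0],"dr":[0,0,0]},{"fingers":-1,"travel":[0,0,0],"dr":[0,0,0]},{"fingers":-1,"travel":[0,0,0],"dr":[0,0,0]},{"fingers":-1,"travel":[0,0,-0.5],"dr":[0,0,0]},{"fingers":-1,"travel":[0,0,-1],"dr":[0,0,0]},{"fingers":-1,"travel":[0,0,-1],"dr":[0,0,0]},{"fingers":-1,"travel":[0,0,-1],"dr":[0,0,0]},{"fingers":-1,"travel":[0,0,-1],"dr":[0,0,0]},{"fingers":-1,"travel":[0,0,-0.2],"dr":[0,0,0]}]}}

```text
t: 9.28
position: [0.6077, -0.074, 0.222]
eef_rot: [179.7, 0.1, 93.0]
ft_force: [0.2, 0.6, -0.6]
finger_gap: 0.0855
finger_force: 0.0
```

```bash
python3 -c "
from h import *
look('w3',dict(globe=(.606,-.073),dish=(.4275,-.107)),True)"
```

```text
globe 1906 top 0.0643 rect [ 0.6061 -0.0727] [0.059 0.056] 6.7 mid [ 0.6064 -0.073 ]
dish 2136 top 0.0407 rect [ 0.4283 -0.1074] [0.056 0.055] 63.1 mid [ 0.4284 -0.1069]
[ 0.6072 -0.0739  0.2213]
```

View pics/w3.png

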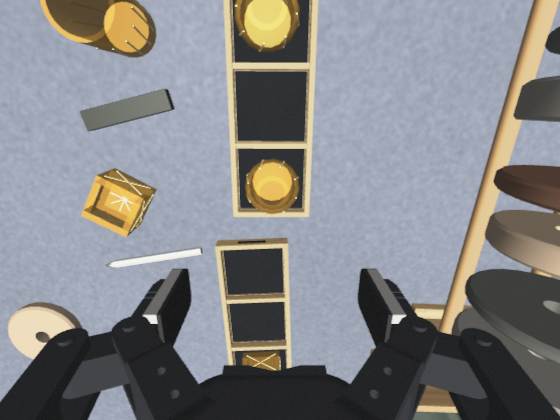

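Globe is at pixel (272,187), upright in the −y compartment, rim 64 mm (58+6). Dish is at (120,203), next to pick up.

Call:
{"api": "drive_tool", "payload": {"steps": [{"fingers":-1,"travel":[-0.12,-0.9,0],"dr":[0,0,0]},{"fingers":-1,"travel":[-0.12,-0.9,0],"dr":[0,0,0]},{"fingers":-1,"travel":[-0.12,-0.9,0],"dr":[0,0,0]},{"fingers":-1,"travel":[-0.12,-0.9,0],"dr":[0,0,0]},{"fingers":-1,"travel":[-0.12,-0.9,0],"dr":[0,0,0]},{"fingers":-1,"travel":[0,0,0],"dr":[0,0,9.9]},{"fingers":-1,"travel":[0,0,0],"dr":[0,0,9.9]},{"fingers":-1,"travel":[0,0,0],"dr":[0,0,9.9]},{"fingers":-1,"travel":[0,0,0],"dr":[0,0,0]},{"fingers":-1,"travel":[0,0,0],"dr":[0,0,0]}]}}

```text
t: 10.58
position: [0.427, -0.1068, 0.2181]
eef_rot: [-179.9, 0.0, 63.4]
ft_force: [0.1, -1.1, 0.4]
finger_gap: 0.0857
finger_force: 0.0
```

```bash
python3 -c "
from h import *
look('w4',dict(dish=(.4275,-.107)))"
```

```text
dish 1601 top 0.0408 rect [ 0.4276 -0.1071] [0.055 0.056] 63.5 mid [ 0.4278 -0.1073]
[ 0.4271 -0.1068  0.2183]
```

Aligned within 1 mm. Descend .2183 → .025.

Call:
{"api": "drive_tool", "payload": {"steps": [{"fingers":-1,"travel":[0,0,1],"dr":[0,0,0]},{"fingers":-1,"travel":[0,0,1],"dr":[0,0,0]},{"fingers":-1,"travel":[0,0,1],"dr":[0,0,0]},{"fingers":-1,"travel":[0,0,1],"dr":[0,0,0]},{"fingers":-1,"travel":[0,0,0.55],"dr":[0,0,0]},{"fingers":-1,"travel":[0,0,0.28],"dr":[0,0,0]},{"fingers":-0.2,"travel":[0,0,0],"dr":[0,0,0]},{"fingers":0.5,"travel":[0,0,0],"dr":[0,0,0]},{"fingers":1,"travel":[0,0,0],"dr":[0,0,0]},{"fingers":1,"travel":[0,0,0],"dr":[0,0,0]}]}}

```text
t: 11.88
position: [0.4282, -0.1073, 0.0267]
eef_rot: [179.9, -0.0, 63.3]
ft_force: [-2.0, -0.2, 7.3]
finger_gap: 0.0525
finger_force: 64.1
```

Call:
{"api": "drive_tool", "payload": {"steps": [{"fingers":1,"travel":[0,0,0],"dr":[0,0,0]},{"fingers":1,"travel":[0,0,0],"dr":[0,0,0]}]}}

```text
t: 12.12
position: [0.4282, -0.1073, 0.0267]
eef_rot: [179.9, -0.0, 63.3]
ft_force: [-1.4, 0.0, 6.9]
finger_gap: 0.0527
finger_force: 64.1
```

Call:
{"api": "drive_tool", "payload": {"steps": [{"fingers":1,"travel":[0,0,-0.3],"dr":[0,0,0]},{"fingers":1,"travel":[0,0,-0.8],"dr":[0,0,0]},{"fingers":1,"travel":[0,0,-0.9],"dr":[0,0,0]},{"fingers":1,"travel":[0,0,-0.9],"dr":[0,0,0]},{"fingers":1,"travel":[0,0,0],"dr":[0,0,-8]},{"fingers":1,"travel":[0,0,0],"dr":[0,0,-8]},{"fingers":1,"travel":[0,0,0],"dr":[0,0,-8]},{"fingers":1,"travel":[0,0,0],"dr":[0,0,-8]},{"fingers":1,"travel":[0,0,0],"dr":[0,0,0]}]}}

```text
t: 13.25
position: [0.4274, -0.107, 0.1422]
eef_rot: [180.0, 0.0, 95.2]
ft_force: [1.0, -1.0, -2.0]
finger_gap: 0.053
finger_force: 63.7
```

Call:
{"api": "drive_tool", "payload": {"steps": [{"fingers":1,"travel":[-0.3,0.4,0],"dr":[0,0,0]},{"fingers":1,"travel":[-0.6,0.85,0],"dr":[0,0,0]},{"fingers":1,"travel":[-0.7,1,0],"dr":[0,0,0]},{"fingers":1,"travel":[-0.66,0.96,0],"dr":[0,0,0]},{"fingers":1,"travel":[-0.4,0.6,0],"dr":[0,0,0]},{"fingers":1,"travel":[0,0,0],"dr":[0,0,0]},{"fingers":1,"travel":[0,0,0],"dr":[0,0,0]}]}}

```text
t: 14.12
position: [0.588, -0.1983, 0.1413]
eef_rot: [-179.9, -0.1, 95.2]
ft_force: [-0.6, -0.1, -2.2]
finger_gap: 0.053
finger_force: 63.9
```

Run:
```python
from h import *
s=manip.state();print(s['position'].round(4),s['eef_rot'].round(1),s['finger_gap'])
f=manip.grab_frame('top');cv2.imwrite('pics/t5.png',cv2.resize(f['img'][120:270,290:490,::-1],None,fx=3,fy=3))
f=manip.grab_frame('wrist');cv2.imwrite('pics/w5.png',f['img'][...,::-1])
```

```text
[ 0.588  -0.1983  0.1413] [-1.799e+02 -1.000e-01  9.520e+01] 0.05302867330995379
```

View pics/w5.png

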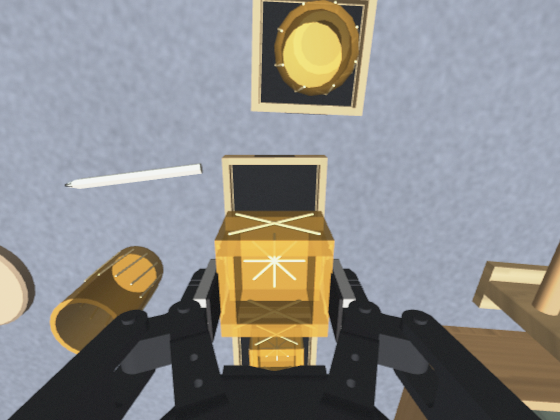

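The dish is square to the tray and over its +y compartment, whose end wall shows at row ~160. Lowering.

Call:
{"api": "drive_tool", "payload": {"steps": [{"fingers":1,"travel":[0,0,0.7],"dr":[0,0,0]},{"fingers":1,"travel":[0,0,0.9],"dr":[0,0,0]},{"fingers":1,"travel":[0,0,0.6],"dr":[0,0,0]},{"fingers":1,"travel":[0,0,0.25],"dr":[0,0,0]},{"fingers":1,"travel":[0,0,0.12],"dr":[0,0,0]},{"fingers":1,"travel":[0,0,0.05],"dr":[0,0,0]},{"fingers":1,"travel":[0,0,0.04],"dr":[0,0,0]},{"fingers":1,"travel":[0,0,0.03],"dr":[0,0,0]},{"fingers":1,"travel":[0,0,0.0],"dr":[0,0,0]}]}}

```text
t: 15.35
position: [0.5892, -0.1989, 0.0343]
eef_rot: [180.0, 0.0, 95.3]
ft_force: [0.7, -1.3, -1.6]
finger_gap: 0.0523
finger_force: 63.9
```

Call:
{"api": "drive_tool", "payload": {"steps": [{"fingers":1,"travel":[0,0,0.03],"dr":[0,0,0]},{"fingers":1,"travel":[0,0,0.02],"dr":[0,0,0]},{"fingers":1,"travel":[0,0,0.0],"dr":[0,0,0]}]}}

```text
t: 15.72
position: [0.5892, -0.1989, 0.0328]
eef_rot: [180.0, 0.0, 95.3]
ft_force: [-1.1, 0.6, 4.6]
finger_gap: 0.0522
finger_force: 64.5
```

Call:
{"api": "drive_tool", "payload": {"steps": [{"fingers":0.0,"travel":[0,0,0],"dr":[0,0,0]},{"fingers":-0.5,"travel":[0,0,0],"dr":[0,0,0]},{"fingers":-1,"travel":[0,0,0],"dr":[0,0,0]},{"fingers":-1,"travel":[0,0,0],"dr":[0,0,0]},{"fingers":-1,"travel":[0,0,-0.5],"dr":[0,0,0]},{"fingers":-1,"travel":[0,0,-1],"dr":[0,0,0]},{"fingers":-1,"travel":[0,0,-1],"dr":[0,0,0]},{"fingers":-1,"travel":[0,0,-1],"dr":[0,0,0]},{"fingers":-1,"travel":[0,0,-1],"dr":[0,0,0]},{"fingers":-1,"travel":[0,0,-0.5],"dr":[0,0,0]}]}}

```text
t: 16.98
position: [0.59, -0.1993, 0.2347]
eef_rot: [179.8, 0.1, 95.3]
ft_force: [-0.4, -0.1, 0.5]
finger_gap: 0.0848
finger_force: 0.0
```

```bash
python3 -c "
from h import *
look('w6',dict(dish=(.589,-.199),tB=(.4527,-.2873)),True)"
```

```text
dish 1598 top 0.0467 rect [ 0.5898 -0.1988] [0.055 0.055] 5.4 mid [ 0.5896 -0.1987]
tB 3367 top 0.0921 rect [ 0.453  -0.2879] [0.056 0.055] 0.3 mid [ 0.4531 -0.2879]
[ 0.5908 -0.1996  0.2368]
```

View pics/w6.png

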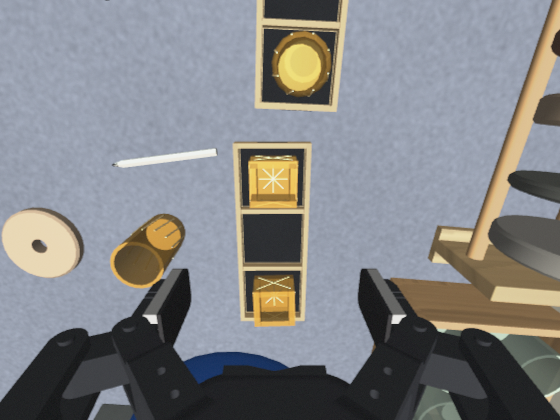

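Dish at (273,180) sits in the +y compartment, upright, rim 46.7 mm. The tumbler at (150,250) is next.

Call:
{"api": "drive_tool", "payload": {"steps": [{"fingers":-1,"travel":[-0.47,-0.91,0],"dr":[0,0,0]},{"fingers":-1,"travel":[-0.47,-0.91,0],"dr":[0,0,0]},{"fingers":-1,"travel":[-0.47,-0.91,0],"dr":[0,0,0]},{"fingers":-1,"travel":[-0.47,-0.91,0],"dr":[0,0,0]},{"fingers":-1,"travel":[0,0,0],"dr":[0,0,5.3]},{"fingers":-1,"travel":[0,0,0],"dr":[0,0,0]},{"fingers":-1,"travel":[0,0,0],"dr":[0,0,0]}]}}

```text
t: 17.9
position: [0.4512, -0.2869, 0.2317]
eef_rot: [-180.0, -0.0, 90.1]
ft_force: [-0.8, -0.2, -0.1]
finger_gap: 0.0853
finger_force: 0.0
```

```bash
python3 -c "
from h import *
look('w7',dict(tB=(.4527,-.2873)))"
```

```text
tB 2270 top 0.0924 rect [ 0.4528 -0.2881] [0.055 0.056] 4.3 mid [ 0.4526 -0.2881]
[ 0.4513 -0.2869  0.2317]
```

Call:
{"api": "drive_tool", "payload": {"steps": [{"fingers":-1,"travel":[-0.03,0.03,0.5],"dr":[0,0,0]},{"fingers":-1,"travel":[0,0,1],"dr":[0,0,0]},{"fingers":-1,"travel":[0,0,1],"dr":[0,0,0]},{"fingers":-1,"travel":[0,0,1],"dr":[0,0,0]},{"fingers":-1,"travel":[0,0,0.7],"dr":[0,0,0]},{"fingers":-1,"travel":[0,0,0.35],"dr":[0,0,0]},{"fingers":-0.2,"travel":[0,0,0],"dr":[0,0,0]},{"fingers":0.5,"travel":[0,0,0],"dr":[0,0,0]},{"fingers":1,"travel":[0,0,0],"dr":[0,0,0]},{"fingers":1,"travel":[0,0,0],"dr":[0,0,0]}]}}

```text
t: 19.2
position: [0.453, -0.289, 0.0513]
eef_rot: [179.9, 0.1, 90.0]
ft_force: [-1.2, 0.7, 5.8]
finger_gap: 0.055
finger_force: 63.8
```

Call:
{"api": "drive_tool", "payload": {"steps": [{"fingers":1,"travel":[0,0,0],"dr":[0,0,0]},{"fingers":1,"travel":[0,0,0],"dr":[0,0,0]}]}}

```text
t: 19.45
position: [0.4529, -0.289, 0.0513]
eef_rot: [179.9, 0.1, 90.0]
ft_force: [-1.8, 1.0, 6.4]
finger_gap: 0.0547
finger_force: 63.8
```

Call:
{"api": "drive_tool", "payload": {"steps": [{"fingers":1,"travel":[0,0,-0.3],"dr":[0,0,0]},{"fingers":1,"travel":[0,0,-0.8],"dr":[0,0,0]},{"fingers":1,"travel":[0,0,-1],"dr":[0,0,0]},{"fingers":1,"travel":[0,0,-1],"dr":[0,0,0]},{"fingers":1,"travel":[0.3,0.1,0],"dr":[0,0,0]},{"fingers":1,"travel":[0.6,0.2,0],"dr":[0,0,0]},{"fingers":1,"travel":[0.9,0.25,0],"dr":[0,0,0]},{"fingers":1,"travel":[1,0.27,0],"dr":[0,0,0]},{"fingers":1,"travel":[1,0.27,0],"dr":[0,0,0]},{"fingers":1,"travel":[1,0.27,0],"dr":[0,0,0]}]}}

```text
t: 20.7
position: [0.5058, -0.0943, 0.173]
eef_rot: [-179.9, -0.1, 90.0]
ft_force: [0.3, 0.8, -2.1]
finger_gap: 0.0547
finger_force: 63.9
```

Call:
{"api": "drive_tool", "payload": {"steps": [{"fingers":1,"travel":[1,0.27,0],"dr":[0,0,0]},{"fingers":1,"travel":[1,0.27,0],"dr":[0,0,0]},{"fingers":1,"travel":[1,0.27,0],"dr":[0,0,0]},{"fingers":1,"travel":[1,0.27,0],"dr":[0,0,0]},{"fingers":1,"travel":[1,0.27,0],"dr":[0,0,0]},{"fingers":1,"travel":[0.8,0.27,0],"dr":[0,0,0]},{"fingers":1,"travel":[0.4,0.15,0],"dr":[0,0,0]},{"fingers":1,"travel":[0,0,0],"dr":[0,0,3.6]},{"fingers":1,"travel":[0,0,0],"dr":[0,0,0]}]}}

```text
t: 21.82
position: [0.5767, 0.1514, 0.1733]
eef_rot: [-179.9, 0.0, 86.4]
ft_force: [-0.1, -0.0, -2.1]
finger_gap: 0.0546
finger_force: 63.8
```

Run:
```python
from h import *
s=manip.state();print(s['position'].round(4),s['eef_rot'].round(1),s['finger_gap'])
f=manip.grab_frame('wrist');cv2.imwrite('pics/w8.png',f['img'][...,::-1])
P=cloud(f);g=f['img'].astype(int)
# black floor of tumbler tray and middle tumbler position
m=(f['depth']>0)&(np.hypot(P[...,0]-.585,P[...,1]-.28)<.05)&(P[...,2]>.03)&(P[...,2]<.11)
q=P[m];c=cv2.minAreaRect(q[:,:2].astype(np.float32));print('mid tumbler',c,len(q))
```

```text
[0.5767 0.1514 0.1733] [-179.9    0.    86.4] 0.054575079676718714
mid tumbler ((0.5859696865081787, 0.2772042751312256), (0.055214494466781616, 0.05164458230137825), 0.7658650875091553) 3915
```

View pics/w8.png

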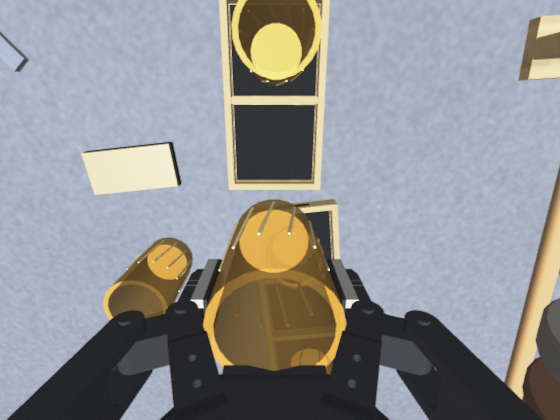

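The tumbler is held over a spot about 47 mm short of its target, as some rows were shortened. The empty −y compartment floor is at about rows 105–185, columns 236–317.

Run:
```python
from h import *
f=manip.grab_frame('wrist')
print([onplane(f,u,v,.018)[:2].round(4) for u,v in ((228,189),(321,189),(232,100),(319,100))])
```

```text
[array([0.5304, 0.1586]), array([0.6242, 0.1529]), array([0.5436, 0.2423]), array([0.6231, 0.2374])]
```

Call:
{"api": "drive_tool", "payload": {"steps": [{"fingers":1,"travel":[0.4,0,0],"dr":[0,0,0]},{"fingers":1,"travel":[0.5,0,0],"dr":[0,0,0]},{"fingers":1,"travel":[0.28,0,0],"dr":[0,0,0]},{"fingers":1,"travel":[0,0,0.7],"dr":[0,0,0]},{"fingers":1,"travel":[0,0,0.9],"dr":[0,0,0]},{"fingers":1,"travel":[0,0,0.7],"dr":[0,0,0]},{"fingers":1,"travel":[0,0,0.35],"dr":[0,0,0]},{"fingers":1,"travel":[0,0,0.12],"dr":[0,0,0]},{"fingers":1,"travel":[0,0,0.06],"dr":[0,0,0]},{"fingers":1,"travel":[0,0,0],"dr":[0,0,0]}]}}

```text
t: 23.18
position: [0.5811, 0.1989, 0.0618]
eef_rot: [179.9, -0.0, 86.4]
ft_force: [-0.5, -0.4, -2.6]
finger_gap: 0.0545
finger_force: 63.8
```

Call:
{"api": "drive_tool", "payload": {"steps": [{"fingers":1,"travel":[0,0,0.05],"dr":[0,0,0]},{"fingers":1,"travel":[0,0,0.04],"dr":[0,0,0]},{"fingers":1,"travel":[0,0,0.03],"dr":[0,0,0]},{"fingers":1,"travel":[0,0,0],"dr":[0,0,0]}]}}

```text
t: 23.68
position: [0.5806, 0.1988, 0.0573]
eef_rot: [179.9, -0.0, 86.4]
ft_force: [-2.8, 0.1, 5.8]
finger_gap: 0.0548
finger_force: 64.3
```

Call:
{"api": "drive_tool", "payload": {"steps": [{"fingers":0.0,"travel":[0,0,0],"dr":[0,0,0]},{"fingers":-0.5,"travel":[0,0,0],"dr":[0,0,0]},{"fingers":-1,"travel":[0,0,0],"dr":[0,0,0]},{"fingers":-1,"travel":[0,0,0],"dr":[0,0,0]},{"fingers":-1,"travel":[0,0,-0.5],"dr":[0,0,0]},{"fingers":-1,"travel":[0,0,-1],"dr":[0,0,0]},{"fingers":-1,"travel":[0,0,-1],"dr":[0,0,0]},{"fingers":-1,"travel":[0,0,-1],"dr":[0,0,0]},{"fingers":-1,"travel":[0,0,-1],"dr":[0,0,0]},{"fingers":-1,"travel":[0,0,-0.2],"dr":[0,0,0]}]}}

```text
t: 24.92
position: [0.582, 0.1991, 0.2473]
eef_rot: [179.7, -0.1, 86.4]
ft_force: [-0.6, 0.2, -0.5]
finger_gap: 0.085
finger_force: 0.0
```

```bash
python3 -c "
from h import *
look('w9',dict(tB=(.5806,.1988),mid=(.585,.28),tA=(.451,.0765)),True)"
```

```text
tB 2154 top 0.0984 rect [0.5804 0.1999] [0.055 0.055] 88.2 mid [0.5804 0.1998]
mid 1875 top 0.0987 rect [0.586  0.2791] [0.054 0.055] 85.6 mid [0.5859 0.2791]
tA 987 top 0.0913 rect [0.4571 0.086 ] [0.034 0.055] 58.6 mid [0.4528 0.0813]
[0.5816 0.199  0.2466]
```

View pics/w9.png

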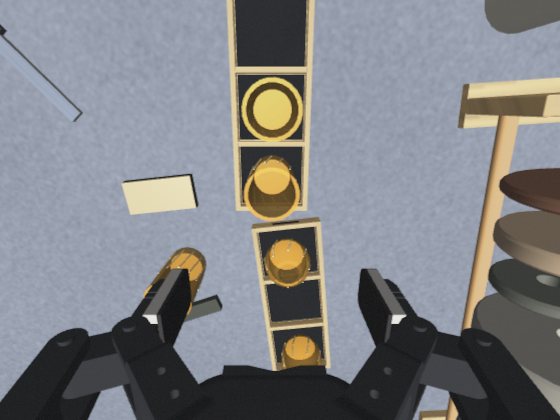

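Tumbler is at (272,185) in the −y compartment, upright, rim 98 mm. The middle tumbler at (272,108) is undisturbed.

Call:
{"api": "drive_tool", "payload": {"steps": [{"fingers":-1,"travel":[-0.82,-0.77,0],"dr":[0,0,0]},{"fingers":-1,"travel":[-0.82,-0.77,0],"dr":[0,0,0]},{"fingers":-1,"travel":[-0.82,-0.77,0],"dr":[0,0,0]},{"fingers":-1,"travel":[-0.82,-0.77,0],"dr":[0,0,0]},{"fingers":-1,"travel":[0,0,0],"dr":[0,0,-3.6]},{"fingers":-1,"travel":[0,0,0],"dr":[0,0,0]},{"fingers":-1,"travel":[0,0,0],"dr":[0,0,0]}]}}

```text
t: 25.85
position: [0.4491, 0.0757, 0.2434]
eef_rot: [-179.9, -0.0, 90.0]
ft_force: [0.5, -0.5, 0.4]
finger_gap: 0.0852
finger_force: 0.0
```

```bash
python3 -c "
from h import *
look('w10',dict(tA=(.451,.0765)))"
```

```text
tA 2049 top 0.0924 rect [0.4515 0.0768] [0.055 0.055] 19.4 mid [0.4513 0.0767]
[0.4492 0.0758 0.2435]
```

Call:
{"api": "drive_tool", "payload": {"steps": [{"fingers":-1,"travel":[0.025,0.055,0.8],"dr":[0,0,0]},{"fingers":-1,"travel":[0,0,1],"dr":[0,0,0]},{"fingers":-1,"travel":[0,0,1],"dr":[0,0,0]},{"fingers":-1,"travel":[0,0,1],"dr":[0,0,0]},{"fingers":-1,"travel":[0,0,0.7],"dr":[0,0,0]},{"fingers":-1,"travel":[0,0,0.35],"dr":[0,0,0]},{"fingers":-0.2,"travel":[0,0,0],"dr":[0,0,0]},{"fingers":0.5,"travel":[0,0,0],"dr":[0,0,0]},{"fingers":1,"travel":[0,0,0],"dr":[0,0,0]},{"fingers":1,"travel":[0,0,0],"dr":[0,0,0]}]}}

```text
t: 27.15
position: [0.4522, 0.0766, 0.051]
eef_rot: [179.9, -0.0, 90.0]
ft_force: [-1.3, 0.3, 4.8]
finger_gap: 0.0549
finger_force: 63.5
```

Call:
{"api": "drive_tool", "payload": {"steps": [{"fingers":1,"travel":[0,0,0],"dr":[0,0,0]},{"fingers":1,"travel":[0,0,0],"dr":[0,0,0]}]}}

```text
t: 27.4
position: [0.4522, 0.0766, 0.051]
eef_rot: [179.9, -0.0, 90.0]
ft_force: [-1.0, 0.8, 6.9]
finger_gap: 0.0548
finger_force: 63.6
```

Call:
{"api": "drive_tool", "payload": {"steps": [{"fingers":1,"travel":[0,0,-0.3],"dr":[0,0,0]},{"fingers":1,"travel":[0,0,-0.8],"dr":[0,0,0]},{"fingers":1,"travel":[0,0,-1],"dr":[0,0,0]},{"fingers":1,"travel":[0,0,-1],"dr":[0,0,0]},{"fingers":1,"travel":[0,0,-0.4],"dr":[0,0,0]},{"fingers":1,"travel":[0.4,0.2,0],"dr":[0,0,0]},{"fingers":1,"travel":[0.8,0.4,0],"dr":[0,0,0]},{"fingers":1,"travel":[0.9,0.4,0],"dr":[0,0,0]},{"fingers":1,"travel":[0.9,0.4,0],"dr":[0,0,0]},{"fingers":1,"travel":[0.9,0.4,0],"dr":[0,0,0]}]}}

```text
t: 28.65
position: [0.5232, 0.2346, 0.1888]
eef_rot: [-179.9, 0.0, 90.0]
ft_force: [0.7, 0.7, -0.8]
finger_gap: 0.055
finger_force: 63.8
```

Call:
{"api": "drive_tool", "payload": {"steps": [{"fingers":1,"travel":[0.9,0.4,0],"dr":[0,0,0]},{"fingers":1,"travel":[0.9,0.45,0],"dr":[0,0,0]},{"fingers":1,"travel":[0.6,0.35,0],"dr":[0,0,0]},{"fingers":1,"travel":[0,0,0],"dr":[0,0,3.6]},{"fingers":1,"travel":[0,0,0],"dr":[0,0,0]}]}}

```text
t: 29.28
position: [0.5705, 0.3295, 0.1882]
eef_rot: [-179.9, 0.1, 86.5]
ft_force: [-1.0, 0.9, -2.1]
finger_gap: 0.0556
finger_force: 63.9
```

Run:
```python
from h import *
s=manip.state();print(s['position'].round(4),s['eef_rot'].round(1),s['finger_gap'])
f=manip.grab_frame('wrist');cv2.imwrite('pics/w11.png',f['img'][...,::-1]);np.save('w11.npy',f,allow_pickle=True)
```

```text
[0.5705 0.3295 0.1882] [-1.799e+02  1.000e-01  8.650e+01] 0.055624164133268865
```

View pics/w11.png

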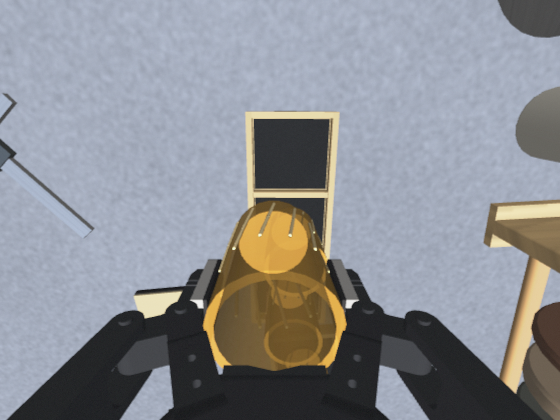

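The empty +y compartment shows at columns 250–333, rows 115–192. Computing its centre.

Run:
```python
from h import *
f=np.load('w11.npy',allow_pickle=True).item()
print([onplane(f,u,v,.018)[:2].round(4) for u,v in ((246,112),(338,112),(249,192),(333,192))])
```

```text
[array([0.5474, 0.4092]), array([0.6369, 0.4038]), array([0.5432, 0.3283]), array([0.6325, 0.323 ])]
```

Call:
{"api": "drive_tool", "payload": {"steps": [{"fingers":1,"travel":[0.4,0.2,0],"dr":[0,0,0]},{"fingers":1,"travel":[0.47,0.23,0],"dr":[0,0,0]},{"fingers":1,"travel":[0,0,0],"dr":[0,0,0]},{"fingers":1,"travel":[0,0,0.8],"dr":[0,0,0]},{"fingers":1,"travel":[0,0,1],"dr":[0,0,0]},{"fingers":1,"travel":[0,0,0.8],"dr":[0,0,0]},{"fingers":1,"travel":[0,0,0.35],"dr":[0,0,0]},{"fingers":1,"travel":[0,0,0.14],"dr":[0,0,0]},{"fingers":1,"travel":[0,0,0.06],"dr":[0,0,0]},{"fingers":1,"travel":[0,0,0],"dr":[0,0,0]}]}}

```text
t: 30.58
position: [0.5914, 0.3625, 0.0653]
eef_rot: [179.9, -0.1, 86.4]
ft_force: [0.3, 0.3, -1.4]
finger_gap: 0.0549
finger_force: 64.0
```

Call:
{"api": "drive_tool", "payload": {"steps": [{"fingers":1,"travel":[0,0,0.08],"dr":[0,0,0]},{"fingers":1,"travel":[0,0,0.05],"dr":[0,0,0]},{"fingers":1,"travel":[0,0,0.04],"dr":[0,0,0]},{"fingers":1,"travel":[0,0,0.03],"dr":[0,0,0]},{"fingers":1,"travel":[0,0,0],"dr":[0,0,0]}]}}

```text
t: 31.2
position: [0.5907, 0.3623, 0.0572]
eef_rot: [180.0, -0.0, 86.4]
ft_force: [-2.2, -0.8, 4.3]
finger_gap: 0.055
finger_force: 64.4
```

Call:
{"api": "drive_tool", "payload": {"steps": [{"fingers":0.0,"travel":[0,0,0],"dr":[0,0,0]},{"fingers":-0.5,"travel":[0,0,0],"dr":[0,0,0]},{"fingers":-1,"travel":[0,0,0],"dr":[0,0,0]},{"fingers":-1,"travel":[0,0,0],"dr":[0,0,0]},{"fingers":-1,"travel":[0,0,-0.5],"dr":[0,0,0]},{"fingers":-1,"travel":[0,0,-1],"dr":[0,0,0]},{"fingers":-1,"travel":[0,0,-1],"dr":[0,0,0]},{"fingers":-1,"travel":[0,0,-1],"dr":[0,0,0]},{"fingers":-1,"travel":[0,0,-1],"dr":[0,0,0]},{"fingers":-1,"travel":[0,0,0],"dr":[0,0,0]}]}}

```text
t: 32.45
position: [0.5927, 0.3631, 0.2404]
eef_rot: [179.6, -0.2, 86.4]
ft_force: [-0.2, 0.4, -0.1]
finger_gap: 0.0851
finger_force: 0.0
```

Run:
```python
from h import *
look('w12',dict(tA=(.5907,.3623),tB=(.5806,.1988),mid=(.585,.28)))
f=manip.grab_frame('scene');cv2.imwrite('pics/s12.png',cv2.resize(f['img'][110:390,130:460,::-1],None,fx=2,fy=2))
```

```text
tA 2291 top 0.0984 rect [0.5924 0.3651] [0.065 0.059] 26.0 mid [0.5841 0.3704]
tB 2470 top 0.0981 rect [0.5808 0.2   ] [0.056 0.055] 85.7 mid [0.5808 0.1998]
mid 2909 top 0.0982 rect [0.5866 0.2796] [0.055 0.055] 49.0 mid [0.5866 0.2789]
[0.5917 0.3626 0.2379]
```

View pics/s12.png

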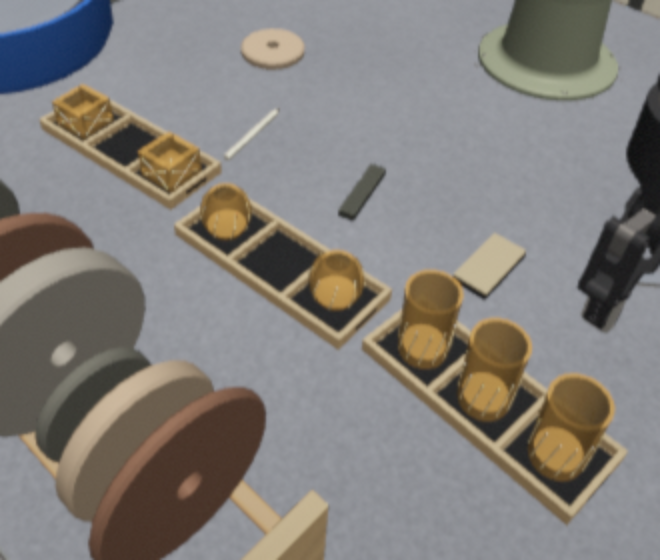

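The scene view shows all seven pieces upright in the trays of their kind, with tumblers at (432,320), (495,370), (570,425). The gripper is clear of everything.

```bash
python3 -c "
from h import *
print(manip.job_done())"
```

```text
the job is handed in; nothing more can be done
None
```

I sorted both tumblers, the globe and the dish into the trays of their kind and handed the job in at about 33 s. The last pictures show all seven pieces upright in their compartments, but no verdict came back.

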